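Switch on the microscope lamp at its controller

TASK

Switch on the microscope lamp at the white controller: with the closed fingertips gently press the green key all the way down so that it stays down, then do the same with the yellow key, and withdraw. Leave the red, blue and white keys up, and do not disturb or lift the bottle, the jar or the slide box.

Things in the scene. Friction and masses are not known exactly. Their poses are not given: they have to be found in the camera images.
- console: Lamp controller: low white case, 150 (x) x 260 (y) x 40 mm high, fixed to the bench, lying flat. Origin at the centre of its underside on the bench; x is its depth (the side with the dark display window is +x), y its length, z up. Five key modules sit in one row along its y, 25 mm to the -x side of its centre line, 42 mm apart, in an order that changes from start to start.
- green_top (a point): Centre of the flat top of the green key: a round upright push key, 20 mm in diameter, in a square black bezel of 32 mm (3 mm thick). At the start its top is 57 mm above the bench, 17 mm above the case; the point goes down with the key.
- green_key (a joint): How far the green key is pushed down (m): 0 up (as it starts), 0.008 fully down against a hard stop, on which it should not be pushed beyond 30 N. It moves straight down against a steady friction of about 2.5 N, has no spring, and stays at the depth where it is left.
- yellow_top (a point): Centre of the flat top of the yellow key: a round upright push key, 20 mm in diameter, in a square black bezel of 32 mm (3 mm thick). At the start its top is 57 mm above the bench, 17 mm above the case; the point goes down with the key.
- yellow_key (a joint): How far the yellow key is pushed down (m): 0 up (as it starts), 0.008 fully down against a hard stop, on which it should not be pushed beyond 30 N. It moves straight down against a steady friction of about 2.5 N, has no spring, and stays at the depth where it is left.
- red_top (a point): Centre of the flat top of the red key: a round upright push key, 20 mm in diameter, in a square black bezel of 32 mm (3 mm thick). At the start its top is 57 mm above the bench, 17 mm above the case; the point goes down with the key.
- red_key (a joint): How far the red key is pushed down (m): 0 up (as it starts), 0.008 fully down against a hard stop, on which it should not be pushed beyond 30 N. It moves straight down against a steady friction of about 2.5 N, has no spring, and stays at the depth where it is left.
- blue_top (a point): Centre of the flat top of the blue key: a round upright push key, 20 mm in diameter, in a square black bezel of 32 mm (3 mm thick). At the start its top is 57 mm above the bench, 17 mm above the case; the point goes down with the key.
- blue_key (a joint): How far the blue key is pushed down (m): 0 up (as it starts), 0.008 fully down against a hard stop, on which it should not be pushed beyond 30 N. It moves straight down against a steady friction of about 2.5 N, has no spring, and stays at the depth where it is left.
- white_top (a point): Centre of the flat top of the white key: a round upright push key, 20 mm in diameter, in a square black bezel of 32 mm (3 mm thick). At the start its top is 57 mm above the bench, 17 mm above the case; the point goes down with the key.
- white_key (a joint): How far the white key is pushed down (m): 0 up (as it starts), 0.008 fully down against a hard stop, on which it should not be pushed beyond 30 N. It moves straight down against a steady friction of about 2.5 N, has no spring, and stays at the depth where it is left.
- green_module: Fixed bezel that carries the green key, 32 x 32 x 3 mm; origin at the centre of its underside, on top of the case, 40 mm above the bench; axes as the case.
- yellow_module: Fixed bezel that carries the yellow key, 32 x 32 x 3 mm; origin at the centre of its underside, on top of the case, 40 mm above the bench; axes as the case.
- oil_bottle: Loose amber bottle with black cap, 28 mm in diameter, 62 mm high, about 50 g, standing on the bench on the +x side of the case; origin at the centre of its underside, z up.
- sample_jar: Loose clear jar with white lid, 48 mm in diameter, 55 mm high, about 80 g, standing on the bench on the +x side of the case; origin at the centre of its underside, z up.
- slide_box: Loose grey and black microscope-slide box with a paper label, 100 (x) x 85 (y) x 34 mm high, about 220 g, lying on the bench beside the +y end of the case; origin at the centre of its underside, z up.
Mind the look-alikes: they are no part of the job. There is more than one size of the slide_box; the one meant has the size given above.

How it is judged:
By the outcome, as a careful person would: the job done as asked, in the order asked, and still so for the second after the job is handed in, with the robot touching nothing.
It also fails if it takes over 40 s, if anything falls off the work surface, if the arm or the gripper's body presses on something with over 40 N, if the wrist force passes 120 N, or if a joint passes its speed limit or range.

ROBOT

A 7-joint arm with a two-finger parallel gripper is mounted at the origin on the work surface. World frame = base frame: x ahead of the robot, y to its left, z up, the work surface at z = 0. Lengths are in m, angles in rad, forces in N, time in s.
With the tool pointing down it reaches from about 0.425 to 0.925 m from the base axis. Payload 6.8 kg.
Tool frame: the origin (TCP) lies midway between the tips of the shut fingers; the grasp point (between the pads) lies 19 mm behind it (bot.pinch_z is the distance from the TCP to the grasp point, in m); z points along the fingers, y is the line along which they close (so a half turn about z gives the same grasp; the last joint's range is limited). The gripper opens to 85 mm and grips with 20 to 120 N. Pads are 22 mm wide; open, the fingers measure 114 mm over their backs; the gripper's body (76 mm by 85 mm) begins 54 mm behind the grasp point. The pads swing forward as they close: fully open they stand 13 mm farther back than shut.
Start: joints at [1.216, 0.477, 0.022, 1.555, -0.011, 1.109, -0.083], TCP at [0.165, -0.655, 0.198] pointing down, gripper open.
Joint ranges: [-2.96, 2.96], [-0.34, 2.1], [-1.41, 1.46], [0.24, 2.44], [-1.37, 4.51], [0.17, 1.92], [-2.96, 2.96]. Speed limits (rad/s): [2.39, 2.39, 3.14, 3.14, 3.14, 3.14, 3.14].

INTERFACE

Orientations are given as a unit quaternion [w, x, y, z].
In Python, from station import bot, imaging gives the robot as it stands. The module is installed in compiled form; this text tells all that it offers.
- The arm moves only by the tool carry_out, never from a script. Its argument "targets" is a list of rows, each a list of 5 numbers: the shift along the tool's x, y, z in cm, then the turn about the tool's z in degrees, then the opening, from -1 (shut) to 1 (fully open). In form: [[x, y, z, yaw, gripper], ...]. A call has 1 to 12 rows; each row shifts and turns the commanded pose from where the row before left it, along the tool's axes as they then stand; what a row does not reach is not made up. A row lasts 1/10 s, in which the tool goes at most 50 mm and 8.59 degrees, less where a joint would pass 70% of its speed; a pose out of reach is approached as far as the arm can. A call is refused whole if a number of a shift passes 5 or a number of a turn 8.59, either way. A call with a gripper value outside its range is refused whole. The fingers move at their own pace and stop on an object; "force" is the grip in N (left out, the last holds). Time passes only in rows, so rows that do not move let the fingers close. It gives the time, the measured TCP pose, the force, the opening and the grip force at its end, in the units of the state.
- bot.get_obs(): the state, without advancing time (a new reading comes with each control period).
- imaging.read_camera(name): name is "scene" or "top" or "wrist"; returns the picture (480x640x3 uint8, red, green, blue); there is no depth.
- imaging.calibration(name): a dict with "fx", "fy", "cx", "cy" (pixels), "extrinsics" (4x4, takes a point from world to camera coordinates). Camera axes: x right, y up, looking along -z (the intrinsics and any distortion apply to the point x, -y, -z); pixel columns grow to the right and rows downward; lengths in m; the calibration is good to about 2 mm. The wrist camera is an equidistant fisheye: a pixel r from the principal point sees the ray r / f radians off the axis. A picture is of the moment at which its call begins: read the wrist's pose just before it. calibration takes no time and is no camera call; for the wrist camera it gives the pose at the moment of the call.
- bot.hand_in(): hands the job in; it is judged then, once.
The state is a dict: "t": time; "q": joint angles; "joint_vel": joint speeds; "joint_torque": joint torques, N m; "eef_pos": TCP position; "tool_rot": TCP orientation; "contact_force": force on the tool from outside, world axes, zero at the start; "torque": the same for the moment, N m; "gripper_width": opening from 0.0 (shut) to 1.0 (fully open); "grasp_force": force on a finger pad.
Only numpy, scipy, OpenCV 4.12 (cv2) and the standard library are available. Lean on these libraries where they do the work, as an engineer would, in place of code of your own. Each camera call takes 0.05 s, during which the arm holds its last target. There are 200 camera calls.

## Working session

There is one attempt and no reset: what is moved stays moved. The work goes in short steps, Python scripts to look and compute and a tool call to move; the robot and the scene stay as the last step left them, time stands still between calls to the robot, and variables do not carry over. Pictures are saved under pics/ and viewed, at most 10 in all, crops included, and the job is handed in when it is done.

Besides the shell and the picture viewer there is one more tool, called after "Emit:" by a JSON object that holds its "name" and its "arguments". carry_out: Moves the arm, as the interface text tells. Its arguments: {"type":"object","properties":{"targets":{"type":"array"},"force":{"type":"number"}},"required":["targets"]}

```bash
mkdir -p pics; python3 - <<'E'
from station import bot, imaging
import cv2,numpy as np
o=bot.get_obs();print({k:np.round(o[k],3) for k in ['t','eef_pos','tool_rot','contact_force','gripper_width']})
for n in ['scene','top']:
    im=imaging.read_camera(n);cv2.imwrite(f'pics/{n}0.png',im[:,:,::-1])
    c=imaging.calibration(n);print(n,c)
E
```

```text
{'t': np.float64(0.0), 'eef_pos': array([ 0.165, -0.654,  0.197]), 'tool_rot': array([-0.001,  0.992,  0.123, -0.   ]), 'contact_force': array([ 0.48 ,  0.734, -0.271]), 'gripper_width': np.float64(0.999)}
scene {'fx': 491.33614930338445, 'fy': 491.33614930338445, 'cx': 317.36686903464204, 'cy': 241.7358766654586, 'extrinsics': array([[ 0.86209921,  0.50659238, -0.01221145, -0.5321298 ],
       [-0.27189394,  0.48276535,  0.832473  ,  0.04536781],
       [ 0.42761975, -0.7143541 ,  0.55393102, -0.9278017 ],
       [ 0.        ,  0.        ,  0.        ,  1.        ]])}
top {'fx': 467.01530145278207, 'fy': 467.01530145278207, 'cx': 318.3518029168861, 'cy': 236.7845244362231, 'extrinsics': array([[ 0.0288373 , -0.99958261,  0.00173597,  0.0774881 ],
       [ 0.98577694,  0.02872659,  0.16558563, -0.60491338],
       [-0.16556639, -0.00306377,  0.98619389, -0.76908191],
       [ 0.        ,  0.        ,  0.        ,  1.        ]])}
```

View pics/scene0.png

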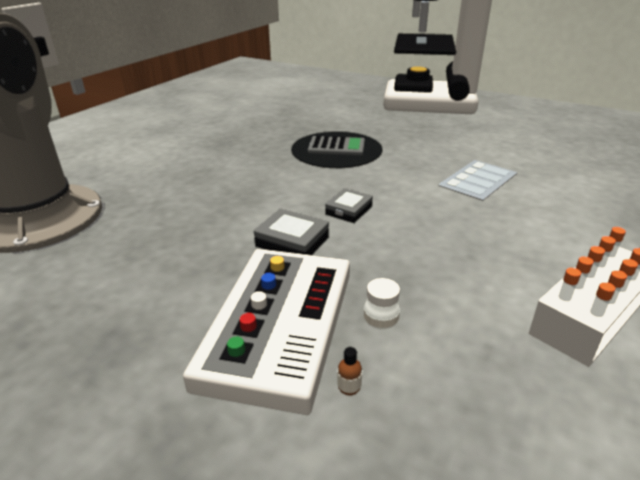

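View pics/top0.png

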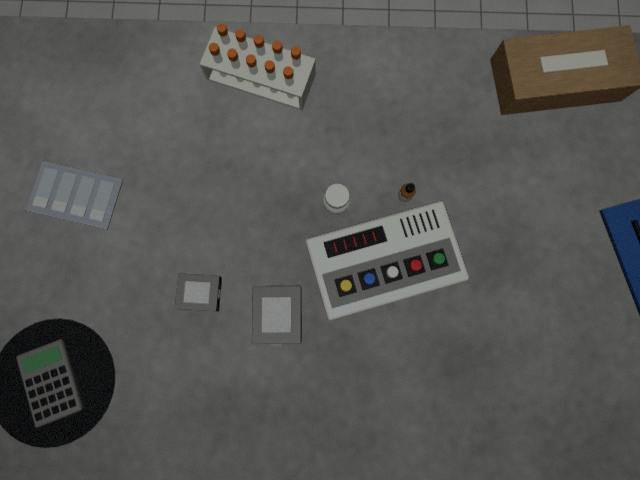

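The scene view shows the console with yellow (277,263), blue (269,282), white (258,299), red (248,323) and green (235,346). The top view shows the same keys at yellow (346,286), blue (369,279), white (392,272), red (416,265) and green (439,258).

- **Green look-alikes:** calculator display, top (41,360) and scene (355,144). The key is the round one on the console.
- **Yellow look-alikes:** amber microscope part, scene (418,72), and the orange tube caps. Again I choose the round key on the console.

```bash
cat > h.py <<'E'
import numpy as np,cv2
def ray(c,u,v):
    E=c['extrinsics'];R=E[:3,:3];o=-R.T@E[:3,3]
    d=R.T@np.array([(u-c['cx'])/c['fx'],-(v-c['cy'])/c['fy'],-1.]);return o,d/np.linalg.norm(d)
def plane(c,u,v,z):
    o,d=ray(c,u,v);return o+d*(z-o[2])/d[2]
def tri(r1,r2):
    A=np.stack([r1[1],-r2[1]],1);s=np.linalg.lstsq(A,r2[0]-r1[0],rcond=None)[0]
    a=r1[0]+s[0]*r1[1];b=r2[0]+s[1]*r2[1];return (a+b)/2,np.linalg.norm(a-b)
H={'green':(50,75),'yellow':(20,34),'blue':(100,125),'red':(-8,8)}
def blob(im,col,near,r=14):
    hsv=cv2.cvtColor(im,cv2.COLOR_RGB2HSV).astype(int);h=(hsv[...,0]+8)%180-8
    lo,hi=H[col];m=((h>=lo)&(h<=hi)&(hsv[...,1]>120)&(hsv[...,2]>60))
    yy,xx=np.mgrid[:480,:640];m&=(abs(xx-near[0])<r)&(abs(yy-near[1])<r)
    return xx[m].mean(),yy[m].mean(),m.sum(),np.ptp(xx[m])+1,np.ptp(yy[m])+1
E
python3 - <<'E'
from h import *
from station import imaging
P={'green':((235,346),(439,258)),'yellow':((277,263),(346,286)),'blue':((269,282),(369,279)),'red':((248,323),(416,265))}
cs,ct=imaging.calibration('scene'),imaging.calibration('top')
s=cv2.imread('pics/scene0.png')[:,:,::-1].copy();t=cv2.imread('pics/top0.png')[:,:,::-1].copy()
for k,(a,b) in P.items():
    A=blob(s,k,a);B=blob(t,k,b)
    p,g=tri(ray(cs,*A[:2]),ray(ct,*B[:2]))
    print(k,np.round(A,1),np.round(B,1),'tri',p.round(4),round(g,4),'top@.055',plane(ct,*B[:2],.055).round(4),'sc@.053',plane(cs,*A[:2],.053).round(4))
cv2.imwrite('pics/crop.png',np.hstack([cv2.resize(s[240:370,190:320],(400,400),interpolation=2),cv2.resize(t[210:310,320:470][:, :100+50],(400,267)) if 0 else cv2.resize(t[200:330,320:450],(400,400),interpolation=2)])[:,:,::-1])
E
```

```text
green [234.9 344.7 203.   17.   18. ] [438.8 258.   95.   11.   11. ] tri [ 0.5717 -0.1139  0.0542] 0.0031 top@.055 [ 0.5704 -0.1147  0.055 ] sc@.053 [ 0.5721 -0.1121  0.053 ]
yellow [276.6 263.3 194.   14.   16. ] [345.5 285.3 117.   12.   12. ] tri [0.5202 0.0467 0.0507] 0.0033 top@.055 [0.5186 0.0459 0.055 ] sc@.053 [0.5234 0.0452 0.053 ]
blue [268.  280.2 205.   15.   17. ] [369.  278.3 108.   11.   12. ] tri [0.5334 0.0066 0.0522] 0.0034 top@.055 [0.5318 0.0058 0.055 ] sc@.053 [0.5354 0.0069 0.053 ]
red [247.6 321.4 267.   17.   20. ] [415.5 264.8 113.   12.   12. ] tri [ 0.5592 -0.0736  0.0524] 0.0035 top@.055 [ 0.5575 -0.0742  0.055 ] sc@.053 [ 0.561 -0.073  0.053]
```

View pics/crop.png

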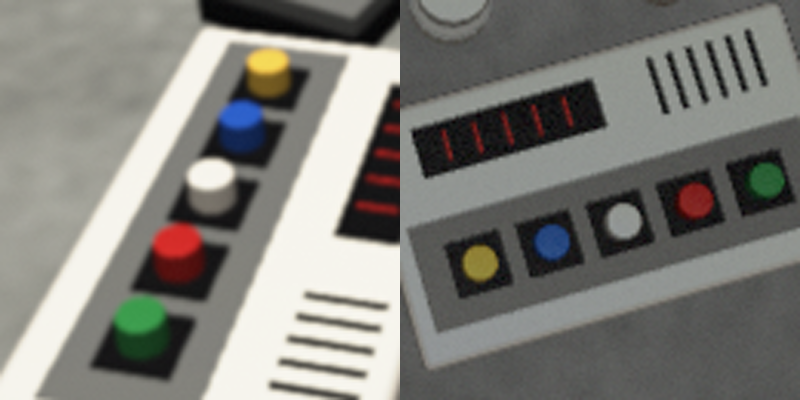

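Both crops confirm the choice: green is the end key near the vents, and yellow is the opposite end key next to the slide box. Measured green ≈ (0.571, -0.114) and yellow ≈ (0.520, 0.046). They are 0.1686 m apart, and four pitches of 42 mm should be 0.168, so that checks. Moving across at height with the fingers shutting.

Emit:
{"name": "carry_out", "arguments": {"targets": [[3.5, -2.8, 0, 0, -1], [3.5, -2.8, 0, 0, -1], [3.5, -2.8, 0, 0, -1], [3.5, -2.8, 0, 0, -1], [3.5, -2.8, 0, 0, -1], [3.5, -2.8, 0, 0, -1], [3.5, -2.8, 0, 0, -1], [3.5, -2.8, 0, 0, -1], [3.5, -2.8, 0, 0, -1], [3.5, -2.8, 0, 0, -1], [3.5, -2.8, 0, 0, -1], [3.5, -2.8, 0, 0, -1]], "force": 20}}

```text
t: 1.3
eef_pos: [0.4907, -0.2245, 0.1975]
tool_rot: [-0.0, 0.992, 0.123, -0.0]
contact_force: [-0.0, -0.5, 0.4]
gripper_width: 0.001
grasp_force: 0.0
```

Emit:
{"name": "carry_out", "arguments": {"targets": [[3.5, -2.9, 1, 0, -1], [3.5, -2.9, 2, 0, -1], [3.5, -3.0, 2, 0, -1], [0, 0, 2, 0, -1], [0, 0, 0, 0, -1]]}}

```text
t: 1.8
eef_pos: [0.5683, -0.1135, 0.1247]
tool_rot: [-0.001, 0.992, 0.125, -0.003]
contact_force: [-0.2, -0.6, -0.3]
gripper_width: 0.0
grasp_force: 0.0
```

```bash
python3 - <<'E'
from h import *
from station import bot,imaging
c=imaging.calibration('wrist');im=imaging.read_camera('wrist');cv2.imwrite('pics/w1.png',im[:,:,::-1])
np.savez('w1.npz',**c);o=bot.get_obs();print(o['t'],o['eef_pos'],o['tool_rot'],o['contact_force'])
E
```

```text
1.85 [ 0.568807   -0.11532291  0.12632234] [-3.19802344e-04  9.92362875e-01  1.23336741e-01 -1.96714130e-03] [-0.53698929 -0.92329394  0.78596612]
```

View pics/w1.png

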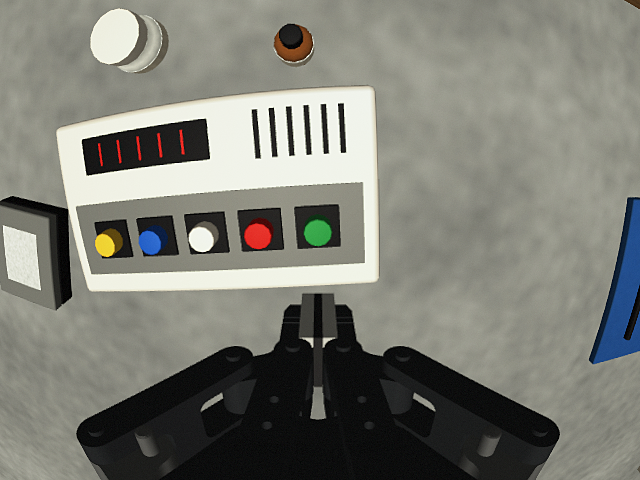

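The wrist view shows the shut fingertips at about (318,300), green top at (318,232) and yellow top at (105,243). Next I cast these onto z = 0.057 with the fisheye model.

```bash
cat >> h.py <<'E'
def fplane(c,u,v,z):
    x,y=(u-c['cx'])/c['fx'],(v-c['cy'])/c['fy'];th=np.hypot(x,y);s=np.sin(th)/max(th,1e-9)
    E=c['extrinsics'];R=E[:3,:3];o=-R.T@E[:3,3];d=R.T@np.array([x*s,-y*s,-np.cos(th)])
    return o+d*(z-o[2])/d[2]
def top(im,col,near,r=24,vmin=150):   # bright top disc only
    h=cv2.cvtColor(im,cv2.COLOR_RGB2HSV).astype(int);hh=(h[...,0]+8)%180-8;lo,hi=H[col]
    m=(hh>=lo)&(hh<=hi)&(h[...,1]>110);yy,xx=np.mgrid[:480,:640];m&=(abs(xx-near[0])<r)&(abs(yy-near[1])<r)
    v=h[...,2];m&=v>.8*np.percentile(v[m],90)
    (x,y),rr=cv2.minEnclosingCircle(np.argwhere(m)[:,::-1].astype(np.float32));return x,y,rr,xx[m].mean(),yy[m].mean()
E
python3 - <<'E'
from h import *
c=dict(np.load('w1.npz'));im=cv2.imread('pics/w1.png')[:,:,::-1].copy()
for k,n in {'green':(318,232),'red':(258,236),'blue':(150,242),'yellow':(106,243)}.items():
    b=top(im,k,n);print(k,np.round(b,1),fplane(c,b[3],b[4],.057).round(4))
E=c['extrinsics'];print(-E[:3,:3].T@E[:3,3])
E
```

```text
green [317.2 232.3  13.3 317.2 232.6] [ 0.5735 -0.1118  0.057 ]
red [257.3 235.9  13.2 257.3 235.8] [ 0.561  -0.0722  0.057 ]
blue [149.  242.   12.2 149.3 242.1] [0.5357 0.0072 0.057 ]
yellow [104.1 245.1  11.6 104.3 245. ] [0.5229 0.0469 0.057 ]
[ 0.64820743 -0.09372151  0.29920724]
```

Emit:
{"name": "carry_out", "arguments": {"targets": [[0.4, -0.1, 2, 0, -1], [0, 0, 2, 0, -1], [0, 0, 1.5, 0, -1], [0, 0, 0.6, 0, -1], [0, 0, 0, 0, -1], [0, 0, 0, 0, -1]]}}

```text
t: 2.45
eef_pos: [0.5744, -0.1138, 0.0677]
tool_rot: [0.0, 0.992, 0.123, 0.001]
contact_force: [-1.1, 0.4, -0.2]
gripper_width: 0.002
grasp_force: 0.0
```

Emit:
{"name": "carry_out", "arguments": {"targets": [[0, 0, 0.4, 0, -1], [0, 0, 0.3, 0, -1], [0, 0, 0, 0, -1]]}}

```text
t: 2.75
eef_pos: [0.5737, -0.1133, 0.0596]
tool_rot: [-0.0, 0.992, 0.123, -0.0]
contact_force: [-0.7, 0.6, -0.5]
gripper_width: -0.001
grasp_force: 0.0
```

Emit:
{"name": "carry_out", "arguments": {"targets": [[0, 0, 0.15, 0, -1], [0, 0, 0.15, 0, -1], [0, 0, 0, 0, -1]]}}

```text
t: 3.05
eef_pos: [0.5738, -0.1134, 0.0566]
tool_rot: [-0.0, 0.992, 0.123, -0.0]
contact_force: [-0.2, 0.3, -0.3]
gripper_width: 0.001
grasp_force: 0.0
```

Emit:
{"name": "carry_out", "arguments": {"targets": [[0, 0, 0.15, 0, -1], [0, 0, 0.15, 0, -1], [0, 0, 0, 0, -1]]}}

```text
t: 3.35
eef_pos: [0.5738, -0.1134, 0.0536]
tool_rot: [-0.0, 0.992, 0.123, -0.0]
contact_force: [0.1, -0.5, 0.2]
gripper_width: -0.001
grasp_force: 0.0
```

```bash
python3 - <<'E'
from h import *
from station import bot,imaging
a=imaging.read_camera('wrist');s=imaging.read_camera('scene')
cv2.imwrite('pics/w2.png',np.hstack([cv2.resize(a[180:360,200:440],(400,300),interpolation=2),cv2.resize(s[240:390,170:370],(400,300),interpolation=2)])[:,:,::-1])
o=bot.get_obs();print(o['eef_pos'],o['contact_force'])
E
```

```text
[ 0.57392124 -0.11342166  0.05375379] [0.09816989 1.03187336 1.11109425]
```

View pics/w2.png

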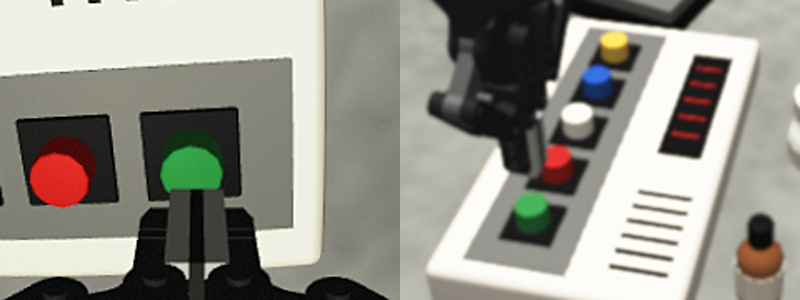

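The wrist view shows the fingertips partly over green at about (317,293). In the scene view the tip appears at about (235,326), well above or behind the green top. I'll check the TCP projection against what's seen.

```bash
python3 - <<'E'
from h import *
from station import bot,imaging
o=bot.get_obs();p=np.array(o['eef_pos'])
def proj(c,p,f=False):
    q=c['extrinsics']@np.r_[p,1];x,y,z=q[0],-q[1],-q[2]
    if f:
        r=np.hypot(x,y);k=np.arctan2(r,z)/r
    else:k=1/z
    return np.round([c['cx']+c['fx']*x*k,c['cy']+c['fy']*y*k],1)
for n in ['scene','top','wrist']:
    c=imaging.calibration(n)
    print(n,[(dz,proj(c,p+[0,0,dz],n=='wrist')) for dz in (0,.02,.04)])
w=imaging.calibration('wrist');E=w['extrinsics'];print('cam',-E[:3,:3].T@E[:3,3], E[:3,:3][2])
s=imaging.read_camera('scene');t=imaging.read_camera('top');a=imaging.read_camera('wrist')
im=np.hstack([cv2.resize(s[200:380,150:330],(400,400),interpolation=2),cv2.resize(t[190:330,350:490],(400,400),interpolation=2)])
cv2.imwrite('pics/st.png',im[:,:,::-1]); cv2.imwrite('pics/w3full.png',a[:,:,::-1]); cv2.imwrite('pics/s3full.png',s[:,:,::-1])
b=top(a,'green',(315,275),r=20);print(b)
E
```

```text
scene [(0, array([235.3, 345.5])), (0.02, array([233.5, 332.9])), (0.04, array([231.6, 319.9]))]
top [(0, array([437.9, 256.1])), (0.02, array([440.9, 254.6])), (0.04, array([444. , 253.1]))]
wrist [(0, array([317.4, 282.1])), (0.02, array([317.4, 300. ])), (0.04, array([317.4, 321.9]))]
cam [ 0.65279733 -0.09366129  0.22872215] [0.30352895 0.07633149 0.9497598 ]
(314.0, 284.5, 18.062490463256836, np.float64(314.1558265582656), np.float64(281.68428184281845))
```

View pics/st.png

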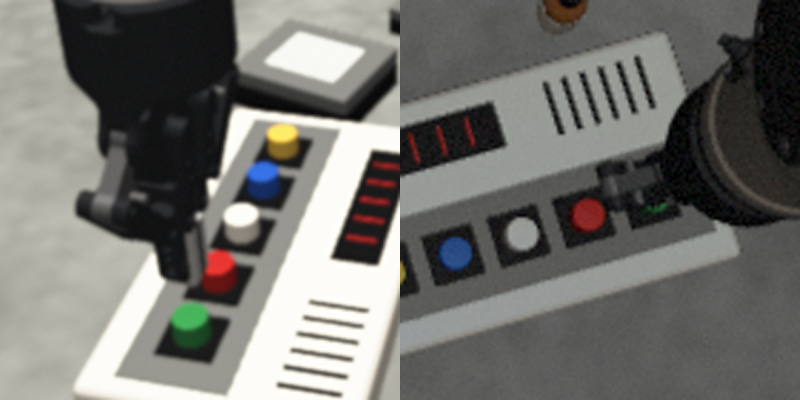

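The scene crop shows the fingertip bottom at about (231,326), while the reported TCP projects to (235,345). The tips therefore appear to be 20–30 mm above the key. I'll zoom into both full frames to locate the same tip corners.

```bash
python3 - <<'E'
import cv2,numpy as np
s=cv2.imread('pics/s3full.png')[280:360,200:260];a=cv2.imread('pics/w3full.png')[240:350,277:359]
cv2.imwrite('pics/z.png',np.hstack([cv2.resize(s,(420,560),interpolation=cv2.INTER_CUBIC),cv2.resize(a,(380,560)[:1]+(510,),interpolation=cv2.INTER_CUBIC).__array__() if 0 else cv2.resize(a,(380,560),interpolation=cv2.INTER_CUBIC)]))
E
```

```text
(no output)
```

View pics/z.png

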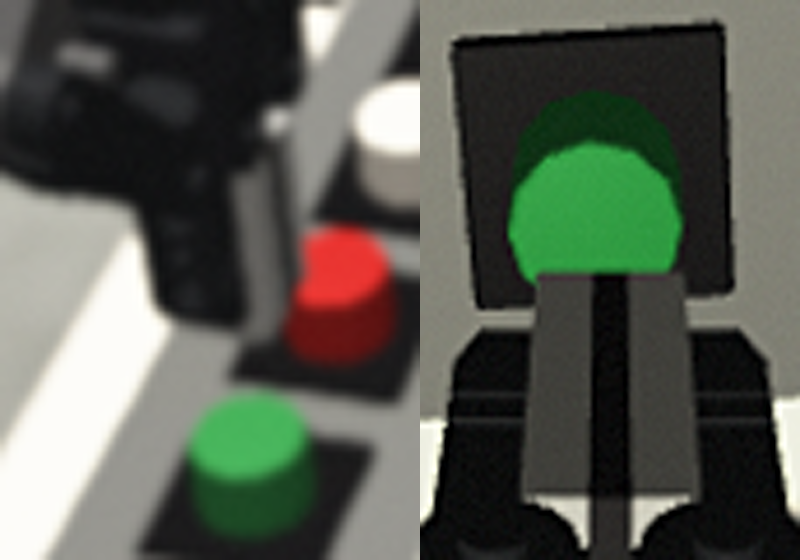

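```bash
python3 - <<'E'
from h import *
from station import bot,imaging
c=imaging.calibration('wrist');s=imaging.calibration('scene')
def fray(c,u,v):
    a=fplane(c,u,v,.1);E=c['extrinsics'];o=-E[:3,:3].T@E[:3,3];return o,(a-o)/np.linalg.norm(a-o)
p,g=tri(fray(c,318,293.4),ray(s,237.9,328.3));o=bot.get_obs()['eef_pos'];d=p-o
print(o,p.round(4),g.round(4),'tool x',d[0]*.97+d[1]*.244,'tool y',d[0]*.244-d[1]*.97,'z',d[2])
im=cv2.imread('pics/w3full.png')[:,:,::-1].copy()
for k,n in {'green':(315,275),'red':(240,285)}.items():
    b=top(im,k,n,r=22);print(k,np.round(b,1),fplane(c,b[3],b[4],.057).round(4))
# green disc seen: left/right extent and upper edge
h=cv2.cvtColor(im,cv2.COLOR_RGB2HSV);m=(abs(h[...,0].astype(int)-64)<12)&(h[...,1]>110)&(h[...,2]>110)
m[:250]=0;m[300:]=0;m[:,:280]=0;m[:,350:]=0;y,x=np.where(m);print(x.min(),x.max(),y.min(),y.max())
print('top edge',fplane(c,x.mean(),y.min(),.057),'L',fplane(c,x.min(),284.5,.057),'R',fplane(c,x.max()+1,284.5,.057))
E
```

```text
[ 0.57399462 -0.1134253   0.05386343] [ 0.581  -0.112   0.0827] 0.0013 tool x 0.007165469193321834 tool y 0.0002891511853852539 z 0.028798729519900645
green [314.  284.5  18.1 314.2 281.7] [ 0.5752 -0.1114  0.057 ]
red [235.  287.5  17.7 235.  287.9] [ 0.5613 -0.0723  0.057 ]
296 332 268 294
top edge [ 0.58255014 -0.10955575  0.057     ] L [ 0.57138853 -0.10280716  0.057     ] R [ 0.57601605 -0.12112399  0.057     ]
```

The two views meet to 1.3 mm and put the fingertips' front edge at z ≈ 0.083, about 29 mm above the reported TCP. Laterally they are centred over green. I trust the cameras and the force reading, so I descend further with a guard.

Emit:
{"name": "carry_out", "arguments": {"targets": [[0, -0.1, 0.5, 0, -1], [0, 0, 0.5, 0, -1], [0, 0, 0.5, 0, -1], [0, 0, 0.3, 0, -1], [0, 0, 0, 0, -1]]}}

```text
t: 4.1
eef_pos: [0.5732, -0.1124, 0.0351]
tool_rot: [-0.0, 0.992, 0.123, -0.001]
contact_force: [0.1, -0.2, -1.2]
gripper_width: -0.001
grasp_force: 0.0
```

Emit:
{"name": "carry_out", "arguments": {"targets": [[0, 0, 0.15, 0, -1], [0, 0, 0.15, 0, -1]]}}

```text
t: 4.3
eef_pos: [0.5739, -0.1125, 0.0329]
tool_rot: [0.0, 0.992, 0.123, 0.0]
contact_force: [-0.1, 0.0, -0.1]
gripper_width: 0.005
grasp_force: 0.0
```

Emit:
{"name": "carry_out", "arguments": {"targets": [[0, 0, 0.15, 0, -1], [0, 0, 0.15, 0, -1]]}}

```text
t: 4.5
eef_pos: [0.5738, -0.1125, 0.0298]
tool_rot: [0.0, 0.992, 0.123, 0.0]
contact_force: [0.1, 0.5, 0.5]
gripper_width: 0.005
grasp_force: 0.0
```

Emit:
{"name": "carry_out", "arguments": {"targets": [[0, 0, 0.1, 0, -1], [0, 0, 0.1, 0, -1]]}}

```text
t: 4.7
eef_pos: [0.5737, -0.1124, 0.0277]
tool_rot: [0.0, 0.992, 0.123, 0.0]
contact_force: [-0.9, 1.2, -0.7]
gripper_width: -0.0
grasp_force: 0.0
```

Emit:
{"name": "carry_out", "arguments": {"targets": [[0, 0, 0.1, 0, -1], [0, 0, 0.1, 0, -1]]}}

```text
t: 4.9
eef_pos: [0.5737, -0.1125, 0.0258]
tool_rot: [0.0, 0.992, 0.123, 0.0]
contact_force: [0.4, 0.9, -0.8]
gripper_width: -0.0
grasp_force: 0.0
```

Emit:
{"name": "carry_out", "arguments": {"targets": [[0, 0, 0.1, 0, -1], [0, 0, 0.1, 0, -1]]}}

```text
t: 5.1
eef_pos: [0.5737, -0.1125, 0.0237]
tool_rot: [0.0, 0.992, 0.123, 0.0]
contact_force: [-0.5, 0.4, 0.2]
gripper_width: -0.001
grasp_force: 0.0
```

```bash
python3 - <<'E'
from h import *
from station import bot,imaging
s=imaging.read_camera('scene');a=imaging.read_camera('wrist')
cv2.imwrite('pics/s4.png',s[:,:,::-1]);cv2.imwrite('pics/w4.png',a[:,:,::-1])
cv2.imwrite('pics/z4.png',np.hstack([cv2.resize(s[280:370,200:270],(400,514),interpolation=2),cv2.resize(a[240:350,277:359],(380,514),interpolation=2)])[:,:,::-1])
print(bot.get_obs()['contact_force'])
E
```

```text
[0.60628474 0.22626904 0.12785477]
```

View pics/z4.png

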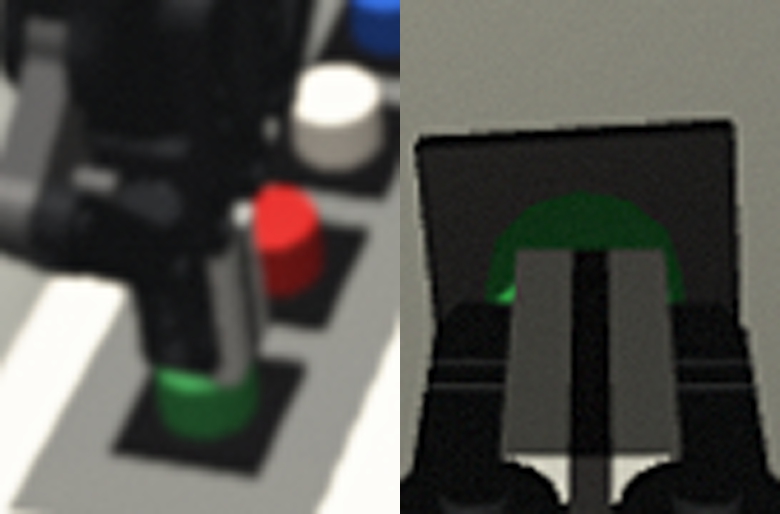

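Tips are now at the green top, centred (scene ~(238,345)), and the key is still up. I'll continue in 1 mm steps.

Emit:
{"name": "carry_out", "arguments": {"targets": [[0, 0, 0.1, 0, -1], [0, 0, 0.1, 0, -1]]}}

```text
t: 5.4
eef_pos: [0.5737, -0.1125, 0.022]
tool_rot: [0.0, 0.992, 0.123, 0.0]
contact_force: [-1.2, 0.7, 2.6]
gripper_width: -0.003
grasp_force: 1.2
```

Emit:
{"name": "carry_out", "arguments": {"targets": [[0, 0, 0.1, 0, -1], [0, 0, 0.1, 0, -1]]}}

```text
t: 5.6
eef_pos: [0.5737, -0.1124, 0.0198]
tool_rot: [0.0, 0.992, 0.123, 0.0]
contact_force: [-0.3, 0.0, 2.2]
gripper_width: -0.001
grasp_force: 1.2
```

Emit:
{"name": "carry_out", "arguments": {"targets": [[0, 0, 0.1, 0, -1]]}}

```text
t: 5.7
eef_pos: [0.5737, -0.1124, 0.0188]
tool_rot: [0.0, 0.992, 0.123, 0.0]
contact_force: [-1.2, -0.6, 2.9]
gripper_width: -0.001
grasp_force: 1.2
```

Emit:
{"name": "carry_out", "arguments": {"targets": [[0, 0, 0.1, 0, -1]]}}

```text
t: 5.8
eef_pos: [0.5737, -0.1124, 0.0177]
tool_rot: [0.0, 0.992, 0.123, 0.0]
contact_force: [-1.1, -0.2, 2.7]
gripper_width: -0.002
grasp_force: 1.2
```

Contact shows about 2.5 N from TCP z between 0.022 and 0.0237, so I expect the stop near 0.014–0.0157.

Emit:
{"name": "carry_out", "arguments": {"targets": [[0, 0, 0.1, 0, -1]]}}

```text
t: 5.9
eef_pos: [0.5737, -0.1124, 0.0167]
tool_rot: [0.0, 0.992, 0.123, 0.0]
contact_force: [-0.6, -0.5, 2.3]
gripper_width: 0.001
grasp_force: 1.2
```

Emit:
{"name": "carry_out", "arguments": {"targets": [[0, 0, 0.05, 0, -1]]}}

```text
t: 6.0
eef_pos: [0.5737, -0.1124, 0.0162]
tool_rot: [0.0, 0.992, 0.123, -0.0]
contact_force: [-1.2, -0.5, 1.4]
gripper_width: 0.0
grasp_force: 1.2
```

Emit:
{"name": "carry_out", "arguments": {"targets": [[0, 0, 0.05, 0, -1]]}}

```text
t: 6.1
eef_pos: [0.5737, -0.1124, 0.0158]
tool_rot: [0.0, 0.992, 0.123, 0.0]
contact_force: [-1.2, -0.1, 3.0]
gripper_width: 0.003
grasp_force: 1.2
```

Emit:
{"name": "carry_out", "arguments": {"targets": [[0, 0, 0.03, 0, -1]]}}

```text
t: 6.2
eef_pos: [0.5737, -0.1124, 0.0155]
tool_rot: [0.0, 0.992, 0.123, 0.0]
contact_force: [-1.2, -0.8, 3.8]
gripper_width: -0.005
grasp_force: 2.4
```

Emit:
{"name": "carry_out", "arguments": {"targets": [[0, 0, 0.02, 0, -1]]}}

```text
t: 6.3
eef_pos: [0.5737, -0.1124, 0.0155]
tool_rot: [0.0, 0.992, 0.123, 0.0]
contact_force: [-2.1, -0.4, 5.5]
gripper_width: 0.002
grasp_force: 2.8
```

Emit:
{"name": "carry_out", "arguments": {"targets": [[0, 0, 0.01, 0, -1]]}}

```text
t: 6.4
eef_pos: [0.5738, -0.1125, 0.0155]
tool_rot: [0.0, 0.992, 0.123, 0.0]
contact_force: [-1.6, 1.0, 5.3]
gripper_width: -0.003
grasp_force: 2.9
```

Emit:
{"name": "carry_out", "arguments": {"targets": [[0, 0, 0.03, 0, -1], [0, 0, 0, 0, -1]]}}

```text
t: 6.6
eef_pos: [0.5738, -0.1124, 0.0154]
tool_rot: [0.0, 0.992, 0.123, 0.0]
contact_force: [-2.4, 0.5, 7.4]
gripper_width: 0.001
grasp_force: 3.7
```

The key is against its stop: z halts and the force rises to 7 N. Lifting, then across to yellow.

Emit:
{"name": "carry_out", "arguments": {"targets": [[0, 0, -1, 0, -1], [0, 0, -2, 0, -1], [0, 0, -3, 0, -1], [-0.2, -3.3, 0, 0, -1], [-0.2, -3.4, 0, 0, -1], [-0.2, -3.4, 0, 0, -1], [-0.2, -3.4, 0, 0, -1], [-0.2, -3.3, 0, 0, -1], [0, 0, 0, 0, -1], [0, 0, 0, 0, -1]]}}

```text
t: 7.6
eef_pos: [0.523, 0.0486, 0.0753]
tool_rot: [0.0, 0.992, 0.124, 0.0]
contact_force: [0.6, -0.4, -0.0]
gripper_width: 0.001
grasp_force: 0.0
```

```bash
python3 - <<'E'
from h import *
from station import bot,imaging
c=imaging.calibration('wrist');a=imaging.read_camera('wrist');s=imaging.read_camera('scene')
o=bot.get_obs();print(o['eef_pos'])
cv2.imwrite('pics/w5.png',a[:,:,::-1]);cv2.imwrite('pics/s5.png',s[:,:,::-1])
for k,cp in (('green','scene'),('red','scene')):
    s0=cv2.imread('pics/scene0.png')[:,:,::-1].copy();n={'green':(235,346),'red':(248,323)}[k]
    print(k,np.round(blob(s0,k,n),1),np.round(blob(s,k,n),1))
hsv=cv2.cvtColor(a,cv2.COLOR_RGB2HSV).astype(int);m=((hsv[...,0]>18)&(hsv[...,0]<34)&(hsv[...,1]>120)&(hsv[...,2]>170)).astype(np.uint8)
n,l,st,ce=cv2.connectedComponentsWithStats(m)
for i in range(1,n):
    if st[i,4]>50:print(st[i],ce[i],fplane(c,*ce[i],.057))
cv2.imwrite('pics/z5.png',np.hstack([cv2.resize(s[230:370,190:330],(400,400),interpolation=2),cv2.resize(a[180:340,237:397],(400,400),interpolation=2)])[:,:,::-1])
E
```

```text
[0.52335856 0.04675884 0.07503445]
green [234.9 344.7 203.   17.   18. ] [235.6 348.1 206.   18.   14. ]
red [247.6 321.4 267.   17.   20. ] [247.5 321.6 274.   17.   20. ]
[301 254  35  31 812] [317.95812808 269.        ] [0.5227786  0.04821556 0.057     ]
```

View pics/z5.png

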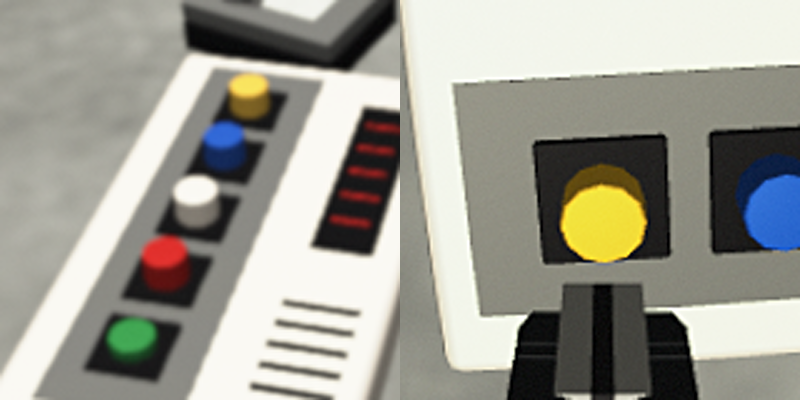

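The scene shows green clearly down at (236,348) and the others up. The fingers line up with yellow at wrist (318,269), which gives (0.523, 0.048) against TCP (0.523, 0.047). Descending.

Emit:
{"name": "carry_out", "arguments": {"targets": [[0, 0, 1.5, 0, -1], [0, 0, 1.5, 0, -1], [0, 0, 1, 0, -1], [0, 0, 0.6, 0, -1], [0, 0, 0.2, 0, -1], [0, 0, 0, 0, -1]]}}

```text
t: 8.3
eef_pos: [0.5231, 0.0478, 0.0269]
tool_rot: [0.0, 0.992, 0.123, -0.0]
contact_force: [1.0, 0.3, -0.3]
gripper_width: -0.004
grasp_force: 0.0
```

Emit:
{"name": "carry_out", "arguments": {"targets": [[0, 0, 0.1, 0, -1], [0, 0, 0.1, 0, -1], [0, 0, 0.1, 0, -1]]}}

```text
t: 8.6
eef_pos: [0.5232, 0.0481, 0.0242]
tool_rot: [0.0, 0.992, 0.123, 0.0]
contact_force: [0.3, 0.7, -0.1]
gripper_width: 0.003
grasp_force: 0.0
```

Emit:
{"name": "carry_out", "arguments": {"targets": [[0, 0, 0.1, 0, -1], [0, 0, 0.1, 0, -1]]}}

```text
t: 8.8
eef_pos: [0.5231, 0.0481, 0.0221]
tool_rot: [0.0, 0.992, 0.123, 0.0]
contact_force: [-1.2, 0.1, 2.3]
gripper_width: 0.003
grasp_force: 1.2
```

Emit:
{"name": "carry_out", "arguments": {"targets": [[0, 0, 0.1, 0, -1], [0, 0, 0.1, 0, -1]]}}

```text
t: 9.0
eef_pos: [0.5231, 0.0481, 0.02]
tool_rot: [0.0, 0.992, 0.123, 0.0]
contact_force: [0.0, 0.3, 2.9]
gripper_width: 0.004
grasp_force: 1.2
```

Emit:
{"name": "carry_out", "arguments": {"targets": [[0, 0, 0.1, 0, -1], [0, 0, 0.1, 0, -1], [0, 0, 0.1, 0, -1]]}}

```text
t: 9.3
eef_pos: [0.5232, 0.0481, 0.0169]
tool_rot: [-0.0, 0.992, 0.123, 0.0]
contact_force: [-0.8, -0.1, 2.5]
gripper_width: 0.004
grasp_force: 1.2
```

Emit:
{"name": "carry_out", "arguments": {"targets": [[0, 0, 0.05, 0, -1], [0, 0, 0.05, 0, -1]]}}

```text
t: 9.5
eef_pos: [0.5231, 0.0481, 0.0159]
tool_rot: [-0.0, 0.992, 0.123, 0.0]
contact_force: [0.2, -0.1, 2.5]
gripper_width: -0.004
grasp_force: 1.2
```

Emit:
{"name": "carry_out", "arguments": {"targets": [[0, 0, 0.05, 0, -1]]}}

```text
t: 9.6
eef_pos: [0.5232, 0.0481, 0.0155]
tool_rot: [-0.0, 0.992, 0.123, 0.0]
contact_force: [-0.6, 0.5, 5.6]
gripper_width: -0.002
grasp_force: 3.1
```

Emit:
{"name": "carry_out", "arguments": {"targets": [[0, 0, 0.03, 0, -1], [0, 0, 0, 0, -1]]}}

```text
t: 9.8
eef_pos: [0.5232, 0.0481, 0.0154]
tool_rot: [0.0, 0.992, 0.123, 0.0]
contact_force: [-0.1, 0.1, 6.5]
gripper_width: 0.005
grasp_force: 2.9
```

Yellow is on its stop at the same height (0.0154, 6.5 N). Withdrawing straight up.

Emit:
{"name": "carry_out", "arguments": {"targets": [[0, 0, -1, 0, -1], [0, 0, -3, 0, -1], [0, 0, -4, 0, -1], [0, 0, -4, 0, -1], [0, 0, -4, 0, -1], [0, 0, 0, 0, -1], [0, 0, 0, 0, -1], [0, 0, 0, 0, -1]]}}

```text
t: 10.6
eef_pos: [0.5218, 0.0477, 0.1741]
tool_rot: [0.0, 0.992, 0.123, -0.001]
contact_force: [0.7, 0.0, -0.5]
gripper_width: -0.003
grasp_force: 0.0
```

```bash
python3 - <<'E'
from h import *
from station import bot,imaging
s=imaging.read_camera('scene');a=imaging.read_camera('wrist');print(bot.get_obs()['eef_pos'])
s0=cv2.imread('pics/scene0.png')[:,:,::-1].copy()
for k,n in {'green':(235,346),'red':(248,323),'blue':(269,282),'yellow':(277,263)}.items():print(k,np.round(blob(s0,k,n),1),np.round(blob(s,k,n),1))
cv2.imwrite('pics/z6.png',np.hstack([cv2.resize(s[200:400,190:410],(400,364),interpolation=2),cv2.resize(a,(400,364))])[:,:,::-1])
E
```

```text
[0.52178884 0.04780572 0.17369696]
green [234.9 344.7 203.   17.   18. ] [235.5 347.9 200.   18.   14. ]
red [247.6 321.4 267.   17.   20. ] [247.5 321.5 271.   17.   20. ]
blue [268.  280.2 205.   15.   17. ] [268.  280.2 207.   15.   17. ]
yellow [276.6 263.3 194.   14.   16. ] [276.8 265.4 143.   15.   12. ]
```

View pics/z6.png

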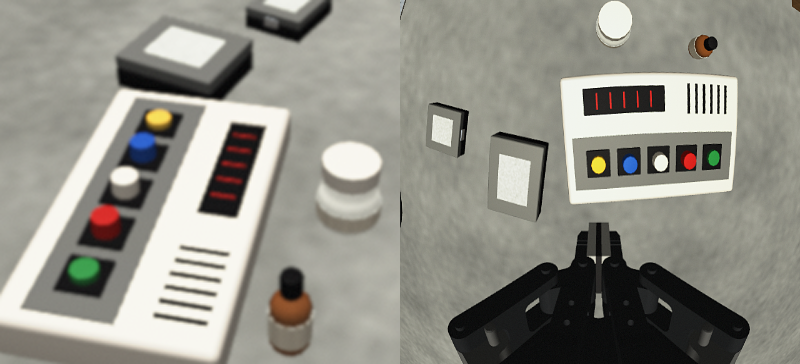

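Green and yellow are down, red, blue and white are up, and the box, jar and bottle look undisturbed.

```bash
python3 -c "
from station import bot
print(bot.hand_in())"
```

```text
the job is handed in; nothing more can be done
None
```

I pressed the green key and then the yellow key down to their stops at about 7 N each, withdrew the arm and handed the job in; the last pictures show both down, the red, blue and white keys up, and the bottle, jar and slide box looking undisturbed.

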